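# Dip the gear reducer's gauge rod and present it for reading

## Task

Take the gauge rod from its cradle by the black handle and push it down the slanting guide tube of the gear reducer until its collar stops on the tube's mouth; draw it about half way out, then push it home once more. Withdraw it and hold it level, marked face up, with the rod's tip about 10 cm above the middle of the notebook, and finish like that, still holding the rod there at rest. Leave the notebook, tape measure, bolt and rubber block where they are.

Things in the scene. Friction and masses are not known exactly. Their poses are not given: they have to be found in the camera images.
- gauge_rod: loose gauge rod, about 90 g, 188 mm long: square steel bar 7x7 mm, round steel collar 32 mm across, black handle. Origin: centre of the collar's stop face (towards the tip). +x runs along the bar to the tip, 120 mm away; +z is the marked face (four fine dark lines near the tip; up in the cradle). Balance point about 18 mm tipward of the origin. Starts level, tip roughly away from the robot
- rod_handle (a point): middle of the gauge rod's black handle, on the rod's axis, 34 mm behind the rod's origin (x = -34 mm). The handle fills x = -6 to -62 mm and is 22 mm high (z) and 14 mm thick (y, the way to pinch it); the collar fills x = 0 to -6 mm; a 6 mm stub ends the rod
- rod_tip (a point): rounded end of the gauge rod's tip, 120 mm along +x from the rod's origin
- cradle: fixed light wood cradle, base 130x70x12 mm, with two notched posts 14 and 97 mm along +x from its origin; their notches, 10 mm wide and open upwards, carry the bar with its axis 72 mm above the worktop (prongs to 82 mm). The rod starts with its origin over the cradle's, x along x; the handle overhangs freely at the -x end. Origin on the worktop
- gear_reducer: fixed grey gear reducer, foot 150x130 mm, 140 mm high (breather to 148 mm), a bare shaft stub on its -y side reaching 94 mm from its middle; its front (-x) carries the slanting guide tube. Origin: centre of its underside
- guide_tube: fixed steel tube on the reducer's front, slanting 35 degrees from level, mouth up and towards the robot, 155 mm over the worktop. Origin: centre of the mouth rim; +z points out of the mouth along the tube (the rod's +x goes in along -z, rolled any way). Bore 14 mm, flaring over the last 22 mm to 28 mm at the mouth, 34 mm outside. Clear for all 120 mm; fully home, the rod's origin is at this origin
- notebook: grey card notebook lying flat, loose, 105x150x8 mm. Origin: centre of its underside
- tape_measure: bystander: tape measure standing, 43x79x66 mm, origin at its underside
- bolt: bystander: bolt standing on its head, 19 mm across, 37 mm high, origin at its underside
- rubber_block: bystander: red rubber block lying flat, 30x50x20 mm (of two alike, the one nearer the robot; the other, at the back, is fixed), origin at its underside
Things that resemble listed ones, but are neither listed nor needed, are in the scene too. Leave any pink look-alike of the notebook alone.

How it is judged:
On the way, in this order (a step that is already met when the one before it is completed fails the run):
1. the rod is fully home in the guide tube, collar on the mouth (within 4 mm) (z of gauge_rod in the frame of guide_tube between -0.006 and 0.004 m and x of gauge_rod in the frame of guide_tube between -0.008 and 0.008 m and y of gauge_rod in the frame of guide_tube between -0.008 and 0.008 m and angle between the x axis of gauge_rod and the z axis of guide_tube, either way round below 0.12 rad and z of rod_tip in the frame of guide_tube below -0.1 m), for 0.15 s.
2. the rod is drawn part way out: collar more than 35 mm off the mouth, tip still at least 10 mm inside (z of gauge_rod in the frame of guide_tube above 0.035 m and z of rod_tip in the frame of guide_tube below -0.01 m and angle between the x axis of gauge_rod and the z axis of guide_tube, either way round below 0.2 rad), for 0.1 s.
3. the rod is fully home again (within 4 mm) (all of step 1), for 0.15 s.
4. the rod is drawn right out: tip clear of the mouth (z of rod_tip in the frame of guide_tube above 0.01 m), for 0.1 s.
At the end, for the whole second after the job is handed in: Fingers hold the rod at rest, marked face up, level within 0.15 rad, tip within 45 mm (horizontally) of the notebook's middle and 60 to 160 mm above the worktop, touching nothing but the fingers; notebook and bystanders within 30 mm of their starts (horizontal distance between rod_tip and notebook below 0.045 m and height (world z) of rod_tip between 0.06 and 0.16 m and angle between gauge_rod's own z axis and vertical below 0.15 rad and contact force between gauge_rod and the fingers above 2 N and contact force between gauge_rod and notebook below 0.1 N and contact force between gauge_rod and gear_reducer below 0.1 N and contact force between gauge_rod and cradle below 0.1 N and contact force between gauge_rod and tape_measure below 0.1 N and contact force between gauge_rod and rubber_block below 0.1 N and contact force between gauge_rod and bolt below 0.1 N and linear speed of gauge_rod below 0.02 m/s and angular speed of gauge_rod below 0.15 rad/s and distance of each of tape_measure, bolt, rubber_block, notebook from where it was at the start of the episode below 0.03 m); the arm keeps its last pose, push and grip.
It fails at once if the tape measure is pushed more than 30 mm away (distance of tape_measure from where it was at the start of the episode above 0.03 m).
It fails at once if the upright bolt is pushed more than 30 mm away (distance of bolt from where it was at the start of the episode above 0.03 m).
It fails at once if the rubber block is pushed more than 30 mm away (distance of rubber_block from where it was at the start of the episode above 0.03 m).
It fails at once if the notebook is pushed more than 30 mm away (distance of notebook from where it was at the start of the episode above 0.03 m).
It also fails if it takes over 51 s, if anything falls off the work surface, if the arm or the gripper's body presses on something with over 40 N, if the wrist force passes 120 N, or if a joint passes its speed limit or range.

## Robot

A 7-joint arm with a two-finger parallel gripper is mounted at the origin on a cart in front of the work surface, level with it; the furniture and walls round the work are solid. World frame = base frame: x ahead of the robot, y to its left, z up, the work surface at z = 0. Lengths are in m, angles in rad, forces in N, time in s.
With the tool pointing down it reaches from about 0.425 to 0.95 m from the base axis. Payload 16.7 kg.
Tool frame: the origin (TCP) lies midway between the tips of the shut fingers; the grasp point (between the pads) lies 19 mm behind it; x points along the fingers, y is the direction in which the jaws open and shut, and the axes are right-handed (so a half turn about x gives the same grasp; the last joint's range is limited). The gripper opens to 94 mm and grips with 3 to 60 N. Pads are 16 mm wide; open, the fingers measure 119 mm over their backs; the gripper's body (75 mm by 177 mm) begins 78 mm behind the grasp point.
Start: joints at [-1.421, 0.426, 0.074, 1.606, -0.034, 1.111, -0.067], TCP at [0.199, 0.645, 0.205] pointing down, gripper open.
Joint ranges: [-2.85, 2.85], [-0.5, 2.14], [-1.23, 1.37], [0.21, 2.46], [-1.02, 4.16], [0.16, 2.05], [-2.73, 2.73]. Speed limits (rad/s): [1.89, 1.89, 2.39, 2.39, 3.01, 3.01, 3.01].

## Interface

Orientations are given as a 3x3 rotation matrix whose columns are the frame's x, y, z axes.
In Python, from cell import monitor, viewer, robot gives the robot as it stands.
- The arm moves only by the tool jog_arm, never from a script. Its argument "series" is a list of rows, each a list of 3 entries, a list of its own where there are three numbers: the closure, from 0 (fully open) to 1 (shut), then the shift along the tool's x, y, z in m, then the turn about the tool's x in rad. In form: [[jaw, [tx, ty, tz], twist], ...]. A call has exactly 8 rows; each row is the pose to reach, as a shift and turn from the pose commanded when the call began, along the tool's axes at that moment; what a row does not reach only later rows make up. A row lasts 1/10 s, in which the tool goes at most 50 mm and 8.59 degrees, less where a joint would pass 70% of its speed; a pose out of reach is approached as far as the arm can. A call with a gripper value outside its range is refused whole. The fingers move at their own pace and stop on an object; "force" is the grip in N (left out, the last holds). Time passes only in rows, so rows that repeat a pose let the fingers close, or fill a call up. It gives the time, the measured TCP pose, the force and the opening at its end, in the units of the state.
- monitor.state(): the state, without advancing time (a new reading comes with each control period).
- viewer.capture(name): name is "side" or "top" or "wrist"; returns a dict with "color" (420x560x3 uint8, red, green, blue), "range_z" (420x560 float32, m along the optical axis (not along the pixel's ray), 0 where there is no reading), "K" (3x3 intrinsics, pixels), "world_from_camera" (4x4, takes a point from camera to world coordinates); the wrist camera has in their place "T_tool_cam" (4x4, takes a point from camera to tool coordinates, whose origin is the TCP and whose axes are the tool frame's). Camera axes: x right, y down, z forward; pixel columns grow to the right and rows downward; lengths in m; the calibration is good to about 2 mm. A picture is of the moment at which its call begins: read the wrist's pose just before it.
- robot.close_job(): hands the job in, once; it reports no verdict.
The state is a dict: "t": time; "joint_positions": joint angles; "qvel": joint speeds; "tau": joint torques, N m; "eef_pos": TCP position; "tcp_rot": TCP orientation; "wrist_force": force on the tool from outside, world axes, zero at the start; "ft_torque": the same for the moment, N m; "gripper_width": opening from 0.0 (shut) to 1.0 (fully open).
Only numpy, scipy, OpenCV 4.12 (cv2) and the standard library are available. Lean on these libraries where they do the work, as an engineer would, in place of code of your own. Each camera call takes 0.05 s, during which the arm holds its last target.

## Working session

There is one attempt and no reset: what is moved stays moved. The work goes in short steps, Python scripts to look and compute and a tool call to move; the robot and the scene stay as the last step left them, time stands still between calls to the robot, and variables do not carry over. Pictures are saved under pics/ and viewed, and the job is handed in when it is done.

Besides the shell and the picture viewer there is one more tool, called after ">>>" as name([rows], argument=value, ...), one row to a line, values as JSON. jog_arm: Moves the arm, as the interface text tells. Its arguments: {"type":"object","properties":{"series":{"type":"array","items":{"type":"array"}},"force":{"type":"number"}},"required":["series"]}

```bash
ls -la; mkdir -p pics; python3 - <<'E'
from cell import monitor, viewer, robot
import cv2, numpy as np
print(monitor.state())
for n in ["side","top","wrist"]:
    d=viewer.capture(n)
    cv2.imwrite(f"pics/{n}0.png",d["color"][...,::-1])
    np.savez(f"{n}0.npz",**d)
    print(n,{k:(v.tolist() if v.size<20 else v.shape) for k,v in d.items() if hasattr(v,'size')})
print(monitor.state()["t"])
E
```

```text
total 12
drwxr-xr-x  3 agent agent 4096 Dec  6 13:34 .
drwxr-xr-x 23 root  root  4096 Dec  6 13:34 ..
drwxr-xr-x  2 agent agent 4096 Dec  6 13:34 pics
{'t': 0.0, 'joint_positions': array([-1.42049812,  0.4267394 ,  0.07386481,  1.60659109, -0.03408064,
        1.11078107, -0.06709847]), 'qvel': array([ 6.72062234e-05, -7.56846982e-04, -3.22218066e-05,  1.36880172e-03,
        5.06339273e-04,  5.44343748e-04, -9.00552162e-04]), 'tau': array([-5.48151147e-04, -9.35822654e+01,  3.66680615e+00, -4.54205811e+01,
       -4.87832807e-02,  2.01763847e-02,  9.35628032e-05]), 'eef_pos': array([0.19926403, 0.64447326, 0.20477812]), 'tcp_rot': array([[-2.58847456e-04,  2.95359470e-01,  9.55386161e-01],
       [-1.23250590e-03,  9.55385373e-01, -2.95359560e-01],
       [-9.99999207e-01, -1.25397215e-03,  1.16733214e-04]]), 'wrist_force': array([-0.14432004, -0.12804029,  0.4903115 ]), 'ft_torque': array([ 0.00351235,  0.00994286, -0.03121081]), 'gripper_width': 0.9970688024266825}
side {'color': (420, 560, 3), 'range_z': (420, 560), 'K': [[382.90646107595023, 0.0, 271.8091311732186], [0.0, 382.90
[... 609 characters left out ...]
, 0.30372011282344474], [-0.9942084114281012, 0.10457308557029779, -0.024781130319639914, 0.2553049868066695], [-0.00019050024996772997, -0.23230263373584925, -0.9726435370006027, 1.2118011534940603], [0.0, 0.0, 0.0, 1.0]]}
wrist {'color': (420, 560, 3), 'range_z': (420, 560), 'K': [[299.9464691770254, 0.0, 281.56267149386457], [0.0, 299.9464691770254, 206.73948514547723], [0.0, 0.0, 1.0]], 'T_tool_cam': [[0.0003129873793896301, -0.289249705919919, 0.9572536287025182, -0.17872622033308488], [0.9999998233933066, 0.0005741599678937255, -0.000153472097513826, -0.001851231351741589], [-0.0005052249536492239, 0.9572535076799511, 0.289249834541309, -0.0843962896738275], [0.0, 0.0, 0.0, 1.0]]}
0.15
```

View pics/side0.png

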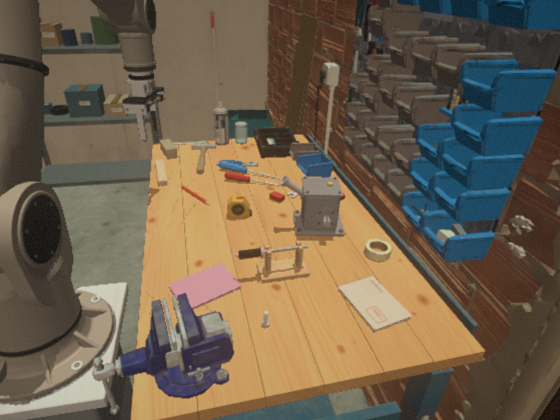

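View pics/top0.png

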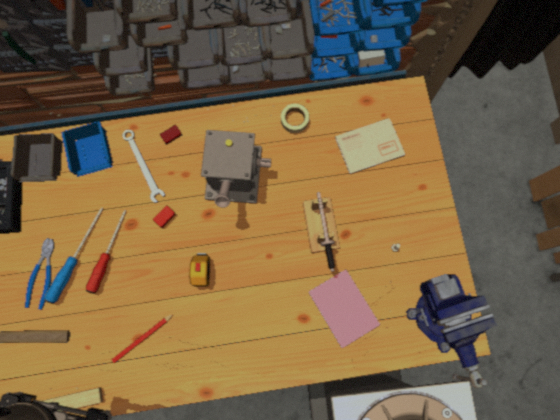

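View pics/wrist0.png

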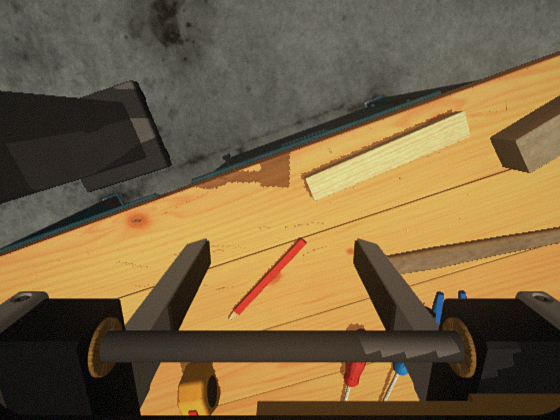

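```bash
cat > h.py <<'E'
import numpy as np, cv2
def pt(d,u,v,r=None):
    K=d["K"]; z=d["range_z"][int(round(v)),int(round(u))] if r is None else r
    p=np.array([(u-K[0,2])/K[0,0]*z,(v-K[1,2])/K[1,1]*z,z,1]); return (d["world_from_camera"]@p)[:3]
def cloud(d,T=None):
    K=d["K"]; z=d["range_z"]; v,u=np.mgrid[:z.shape[0],:z.shape[1]]
    p=np.stack([(u-K[0,2])/K[0,0]*z,(v-K[1,2])/K[1,1]*z,z,np.ones_like(z)],-1)
    T=d["world_from_camera"] if T is None else T
    w=(p@T.T)[...,:3]; w[z==0]=np.nan; return w
def crop(d,u0,v0,u1,v1,s,name):
    c=d["color"][v0:v1,u0:u1,::-1]; cv2.imwrite(name,cv2.resize(c,None,fx=s,fy=s,interpolation=cv2.INTER_CUBIC))
E
python3 - <<'E'
from h import *
t=dict(np.load("top0.npz"));s=dict(np.load("side0.npz"))
crop(t,190,115,350,285,3.5,"pics/c1.png")
crop(t,300,100,440,370,2.2,"pics/c2.png")
crop(s,220,160,420,340,4,"pics/c3.png")
W=cloud(t)
for n,(u,v) in dict(rodtip=(319,196),handle=(330,256),mouth=(223,200),redtop=(229,142),note=(370,146),pink=(345,308),tape=(200,270),bolt=(396,247),red1=(164,216),red2=(171,134),tbl=(270,270)).items():
    print(n,W[v,u].round(4))
E
```

```text
rodtip [0.6011 0.1345 0.0756]
handle [0.4573 0.1284 0.0848]
mouth [0.5984 0.3524 0.1381]
redtop [0.7274 0.3271 0.1504]
note [ 0.7347 -0.0172  0.0092]
pink [0.3421 0.1004 0.0062]
tape [0.4596 0.4239 0.0679]
bolt [ 0.4695 -0.0366  0.0278]
red1 [0.6055 0.5079 0.0231]
red2 [0.8162 0.4794 0.0208]
tbl [ 0.4508  0.2666 -0.0008]
```

View pics/c1.png

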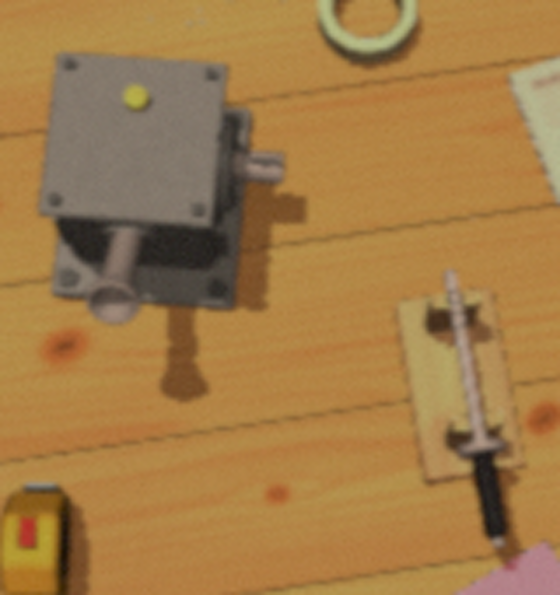

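View pics/c2.png

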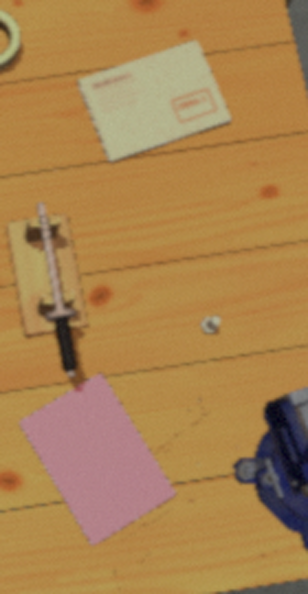

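View pics/c3.png

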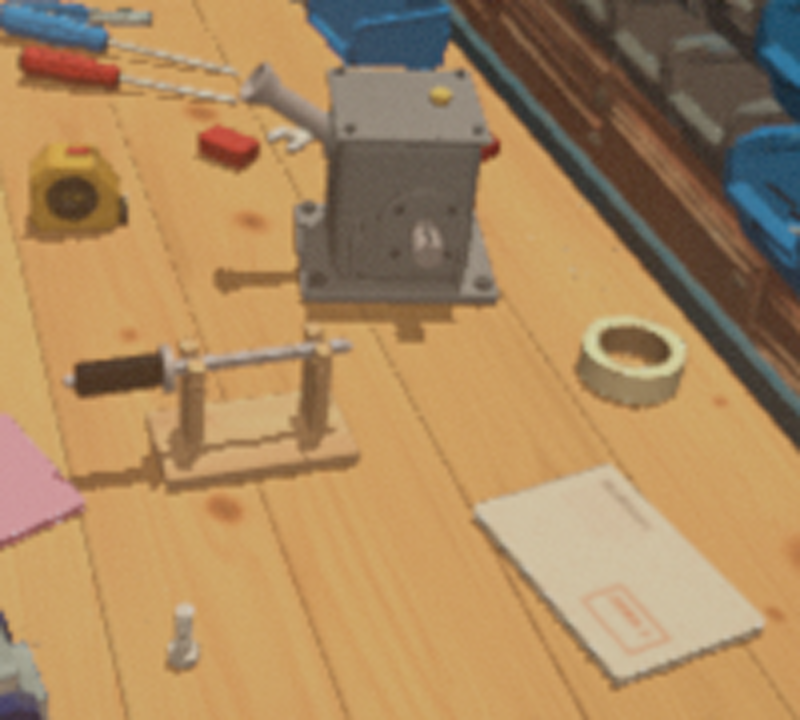

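The candidates for the notebook are the grey-white card at top-view (370,146) and the pink one at (345,308). The pink one is the excluded look-alike, so the grey card it is. The tape measure is at (200,270), the bolt at (396,247) and the near red block at (164,216). The tube mouth is at about (222,203), and the rod runs from (330,262) to (318,194). Next I'll measure these precisely.

```bash
python3 - <<'E'
from h import *
for n in ["top","side"]:
    d=dict(np.load(n+"0.npz")); W=cloud(d); C=d["color"].astype(int)
    # rod handle: dark, z .065-.09 near
    reg=(abs(W[...,0]-.53)<.13)&(abs(W[...,1]-.13)<.06)
    hd=reg&(C.sum(-1)<130)&(W[...,2]>.06)&(W[...,2]<.1)&(W[...,0]<.52)
    p=W[hd]; print(n,"handle n",len(p),np.nanmean(p,0).round(4),np.nanmin(p,0).round(4),np.nanmax(p,0).round(4))
    br=reg&(W[...,2]>.066)&(W[...,2]<.1)
    q=W[br]; 
    for x in np.arange(.42,.66,.015):
        m=abs(q[:,0]-x)<.0075
        if m.sum(): print(" x%.3f n%d y %.4f zmax %.4f ymin %.4f ymax %.4f"%(x,m.sum(),q[m,1].mean(),q[m,2].max(),q[m,1].min(),q[m,1].max()))
    # reducer top plate
    reg=(abs(W[...,0]-.7)<.12)&(abs(W[...,1]-.33)<.12)
    r=reg&(abs(W[...,2]-.14)<.006)
    uv=np.argwhere(r)
    mk=r.astype(np.uint8); nn,lab,st,ce=cv2.connectedComponentsWithStats(mk)
    k=1+np.argmax(st[1:,4]); pp=W[lab==k][:,:2].astype(np.float32)
    print(" plate",cv2.minAreaRect(pp),np.median(W[lab==k][:,2]))
    # notebook
    nb=(abs(W[...,0]-.735)<.12)&(abs(W[...,1]+.017)<.12)&(W[...,2]>.004)&(W[...,2]<.02)&(C.min(-1)>110)
    nn,lab,st,ce=cv2.connectedComponentsWithStats(nb.astype(np.uint8)); k=1+np.argmax(st[1:,4]); pp=W[lab==k]
    print(" note",cv2.minAreaRect(pp[:,:2].astype(np.float32)),np.median(pp[:,2]))
    # tube pts
    tb=(W[...,0]>.55)&(W[...,0]<.66)&(W[...,1]>.27)&(W[...,1]<.42)&(W[...,2]>.09)&(W[...,2]<.2)
    p=W[tb]; print(" tube n",len(p),p.min(0).round(4),p.max(0).round(4))
    for z in np.arange(.1,.18,.01):
        m=abs(p[:,2]-z)<.005
        if m.sum(): print("  z%.3f n%d"%(z,m.sum()),p[m].mean(0).round(4),p[m].min(0).round(4),p[m].max(0).round(4))
t=dict(np.load("top0.npz"));s=dict(np.load("side0.npz"))
crop(t,200,170,250,215,14,"pics/c4.png")
crop(s,270,165,330,210,12,"pics/c5.png")
E
```

```text
top handle n 124 [0.458  0.1291 0.0826] [0.4322 0.1216 0.0729] [0.4854 0.1355 0.0897]
 x0.420 n4 y 0.1258 zmax 0.0773 ymin 0.1227 ymax 0.1288
 x0.435 n39 y 0.1277 zmax 0.0897 ymin 0.1213 ymax 0.1340
 x0.450 n49 y 0.1280 zmax 0.0866 ymin 0.1201 ymax 0.1345
 x0.465 n44 y 0.1290 zmax 0.0882 ymin 0.1209 ymax 0.1355
 x0.480 n48 y 0.1306 zmax 0.0888 ymin 0.1214 ymax 0.1439
 x0.495 n56 y 0.1293 zmax 0.0918 ymin 0.1139 ymax 0.1451
 x0.510 n74 y 0.1299 zmax 0.0871 ymin 0.1142 ymax 0.1470
 x0.525 n21 y 0.1309 zmax 0.0785 ymin 0.1276 ymax 0.1342
 x0.540 n20 y 0.1318 zmax 0.0800 ymin 0.1278 ymax 0.1351
 x0.555 n22 y 0.1322 zmax 0.0792 ymin 0.1285 ymax 0.1355
 x0.570 n21 y 0.1333 zmax 0.0794 ymin 0.1297 ymax 0.1363
 x0.585 n75 y 0.1343 zmax 0.0845 ymin 0.1174 ymax 0.1506
 x0.600 n31 y 0.1343 zmax 0.0848 ymin 0.1185 ymax 0.1502
 x0.615 n6 y 0.1346 zmax 0.0798 ymin 0.1311 ymax 0.1379
 plate ((0.7037912607192993, 0.33235257863998413), (0.11270870268344879, 0.11315721273422241), 79.26847839355469) 0.1399589996418713
 note ((0.7386983633041382, -0.01683979481458664), (0.1061515212059021, 0.14998969435
[... 222 characters left out ...]
1] [0.6424 0.2922 0.1054] [0.6596 0.3807 0.115 ]
  z0.120 n58 [0.6483 0.338  0.12  ] [0.633  0.2988 0.1151] [0.6597 0.3809 0.1249]
  z0.130 n64 [0.6417 0.3425 0.1297] [0.6218 0.2852 0.125 ] [0.6577 0.3731 0.1349]
  z0.140 n383 [0.6368 0.3343 0.14  ] [0.5815 0.2849 0.1351] [0.6599 0.3945 0.145 ]
  z0.150 n64 [0.6054 0.3484 0.1487] [0.581  0.2919 0.1452] [0.656  0.3689 0.1548]
  z0.160 n37 [0.6002 0.3513 0.1606] [0.5877 0.3374 0.1554] [0.6094 0.3682 0.1649]
  z0.170 n20 [0.6008 0.351  0.1671] [0.5963 0.3429 0.1651] [0.6052 0.3642 0.1697]<stdin>:7: RuntimeWarning: Mean of empty slice
Traceback (most recent call last):
ValueError: zero-size array to reduction operation fmin which has no identity
```

```bash
python3 - <<'E'
from h import *
from scipy.optimize import least_squares
t=dict(np.load("top0.npz"));s=dict(np.load("side0.npz"))
crop(t,200,170,250,215,14,"pics/c4.png")
crop(s,270,165,330,210,12,"pics/c5.png")
for n,d in (("top",t),("side",s)):
    W=cloud(d); P=W[(W[...,0]>.57)&(W[...,0]<.66)&(W[...,1]>.27)&(W[...,1]<.42)&(W[...,2]>.09)&(W[...,2]<.185)]
    r=W[(abs(W[...,0]-.7)<.12)&(abs(W[...,1]-.33)<.12)&(abs(W[...,2]-.14)<.006)]
    print(n,len(P),"plate z",np.median(r[:,2]))
    # rim plane points: project to expected axis yaw -10.6
    for yaw in (-10.6,):
        y=np.deg2rad(yaw);c35,s35=np.cos(np.deg2rad(35)),np.sin(np.deg2rad(35))
        az=np.array([-c35*np.cos(y),-c35*np.sin(y),s35]) # out of mouth
        l=np.array([-np.sin(y),np.cos(y),0]); up=np.cross(az,l); up=up if up[2]>0 else -up
        o=np.array([.6,.351,.155])
        a=(P-o)@az; b=(P-o)@l; c=(P-o)@up; rr=np.hypot(b,c)
        sel=rr<.03
        for lo in np.arange(-.06,.015,.004):
            m=sel&(a>=lo)&(a<lo+.004)
            if m.sum()>2: print("  a%.3f n%d b[%.4f %.4f] c[%.4f %.4f]"%(lo,m.sum(),b[m].min(),b[m].max(),c[m].min(),c[m].max()))
E
```

```text
top 717 plate z 0.13999927671767298
  a-0.060 n49 b[-0.0219 0.0176] c[-0.0067 0.0256]
  a-0.056 n56 b[-0.0178 0.0270] c[-0.0047 0.0232]
  a-0.052 n55 b[-0.0228 0.0246] c[-0.0047 0.0238]
  a-0.048 n12 b[-0.0093 0.0125] c[-0.0051 0.0205]
  a-0.044 n10 b[-0.0058 0.0102] c[-0.0029 0.0055]
  a-0.040 n8 b[-0.0083 0.0076] c[-0.0013 0.0058]
  a-0.036 n10 b[-0.0089 0.0090] c[-0.0057 0.0063]
  a-0.032 n14 b[-0.0073 0.0110] c[-0.0061 0.0054]
  a-0.028 n8 b[-0.0077 0.0055] c[-0.0034 0.0062]
  a-0.024 n12 b[-0.0084 0.0090] c[-0.0077 0.0064]
  a-0.020 n9 b[-0.0091 0.0086] c[-0.0078 0.0052]
  a-0.016 n16 b[-0.0073 0.0085] c[-0.0141 0.0054]
  a-0.012 n18 b[-0.0061 0.0096] c[-0.0168 0.0065]
  a-0.008 n25 b[-0.0109 0.0113] c[-0.0186 0.0080]
  a-0.004 n25 b[-0.0092 0.0131] c[-0.0197 0.0096]
  a0.000 n37 b[-0.0137 0.0146] c[-0.0215 0.0118]
  a0.004 n48 b[-0.0146 0.0162] c[-0.0229 0.0132]
  a0.008 n18 b[-0.0150 0.0156] c[-0.0204 0.0115]
side 378 plate z 0.13860196844781025
  a-0.060 n21 b[-0.0215 0.0077] c[-0.0143 0.0221]
  a-0.056 n25 b[-0.0195 0.0225] c[-0.0130 0.0201]
  a-0.052 n15 b[-0.0230 0.0249] c[-0.0102 0.0162]
  a-0.048 n8 b[-0.0095 -0.0023] c[-0.0139 0.0025]
  a-0.044 n8 b[-0.0097 -0.0030] c[-0.0134 0.0037]
  a-0.040 n10 b[-0.0095 0.0026] c[-0.0129 0.0033]
  a-0.036 n8 b[-0.0105 -0.0006] c[-0.0144 0.0028]
  a-0.032 n8 b[-0.0105 0.0025] c[-0.0137 0.0025]
  a-0.028 n9 b[-0.0104 0.0030] c[-0.0109 0.0032]
  a-0.024 n7 b[-0.0100 -0.0034] c[-0.0120 0.0039]
  a-0.020 n9 b[-0.0103 0.0034] c[-0.0126 0.0022]
  a-0.016 n8 b[-0.0108 -0.0004] c[-0.0118 0.0045]
  a-0.012 n10 b[-0.0122 -0.0041] c[-0.0152 0.0042]
  a-0.008 n8 b[-0.0117 -0.0020] c[-0.0163 0.0060]
  a-0.004 n12 b[-0.0133 0.0167] c[-0.0118 0.0086]
  a0.000 n24 b[-0.0160 0.0152] c[-0.0186 0.0098]
  a0.004 n27 b[-0.0161 0.0192] c[-0.0220 0.0106]
```

View pics/c4.png

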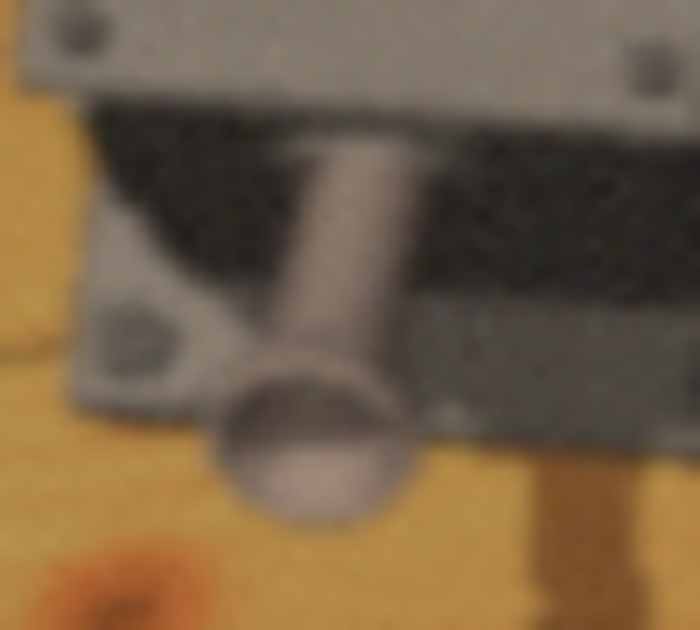

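View pics/c5.png

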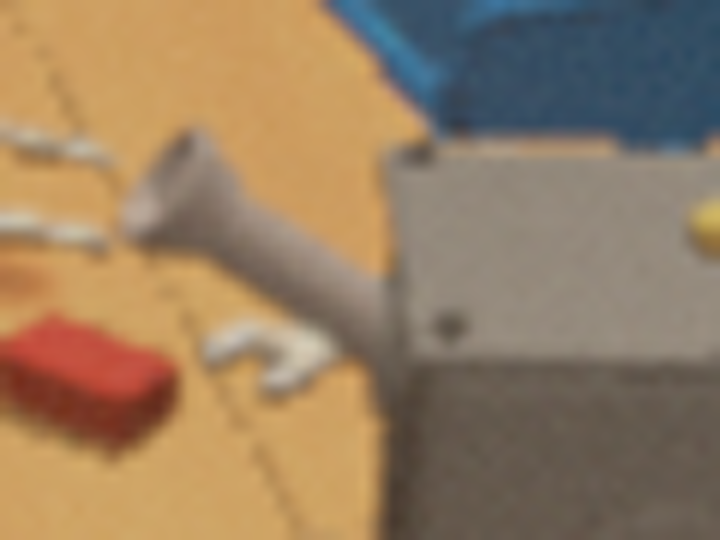

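```bash
cat >> h.py <<'E'
def go(p,ang=None,st=None):
    from cell import monitor
    st=st or monitor.state(); R=np.array(st["tcp_rot"]); e=np.array(st["eef_pos"])
    sh=R.T@(np.array(p)-e); cur=np.arctan2(R[1,1],R[0,1])
    tw=0 if ang is None else -((np.deg2rad(ang)-cur+np.pi)%(2*np.pi)-np.pi)
    print("t%.2f tcp"%st["t"],e.round(4),"yang %.2f"%np.rad2deg(cur),"shift",sh.round(4),"twist %.4f"%tw,"F",np.round(st["wrist_force"],2),"w %.3f"%st["gripper_width"])
E
python3 -c "
from h import *
t=dict(np.load('top0.npz'));T=np.linalg.inv(t['world_from_camera'])
for M in ([.591,.353,.155],[.459,.1285,.072]):
    p=T@np.r_[M,1];q=t['K']@p[:3];print(q[:2]/q[2])
go([.459,.1285,.16],92.3)"
```

```text
[222.12241615 201.34103401]
[329.31336747 256.08400291]
t0.15 tcp [0.1992 0.6446 0.205 ] yang 72.82 shift [ 0.0454 -0.4163  0.4006] twist -0.3399 F [0.17 0.61 0.68] w 0.996
```

>>> jog_arm([
  [0,[0,-0.035,0.034],-0.04],
  [0,[0,-0.07,0.067],-0.08],
  [0,[0,-0.105,0.1],-0.12],
  [0,[0,-0.14,0.134],-0.16],
  [0,[0,-0.175,0.168],-0.2],
  [0,[0,-0.21,0.2],-0.24],
  [0,[0,-0.245,0.235],-0.28],
  [0,[0,-0.28,0.268],-0.34],
])

```text
t: 0.95
eef_pos: [0.3732, 0.2962, 0.2055]
tcp_rot: [[0.0, -0.042, 0.999], [0.0, 0.999, 0.042], [-1.0, 0.0, 0.0]]
wrist_force: [0.8, -0.2, 0.2]
gripper_width: 1.0
```

```bash
python3 -c "
from h import *
go([.459,.1285,.16],92.3)"
```

```text
t0.95 tcp [0.3732 0.2962 0.2055] yang 92.39 shift [ 0.0455 -0.1711  0.0787] twist 0.0016 F [ 0.81 -0.24  0.17] w 1.000
```

>>> jog_arm([
  [0,[0.005,-0.043,0.02],0],
  [0,[0.01,-0.086,0.04],0],
  [0,[0.02,-0.129,0.06],0],
  [0,[0.035,-0.16,0.074],0],
  [0,[0.045,-0.171,0.0785],0],
  [0,[0.045,-0.171,0.0785],0],
  [0,[0.045,-0.171,0.0785],0],
  [0,[0.045,-0.171,0.0785],0],
])

```text
t: 1.75
eef_pos: [0.4579, 0.1316, 0.1609]
tcp_rot: [[0.0, -0.042, 0.999], [0.0, 0.999, 0.042], [-1.0, 0.0, 0.0]]
wrist_force: [-0.1, 0.2, -0.4]
gripper_width: 1.0
```

```bash
python3 -c "
from h import *
from cell import viewer
go([.459,.1285,.053],92.3)
d=viewer.capture('wrist'); cv2.imwrite('pics/w1.png',d['color'][...,::-1]);np.savez('w1.npz',**d)"
```

```text
t1.75 tcp [0.4579 0.1316 0.1609] yang 92.38 shift [ 0.1079 -0.0032  0.001 ] twist 0.0014 F [-0.12  0.2  -0.42] w 1.000
```

View pics/w1.png

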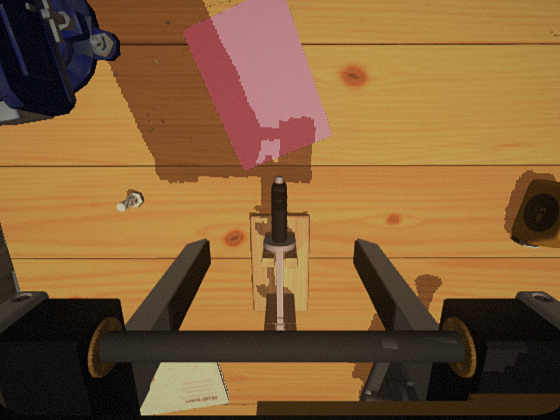

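```bash
python3 -c "
from h import *
d=dict(np.load('w1.npz'));W=cloud(d,d['T_tool_cam'])
C=d['color'].astype(int)
for v in range(180,320,8):
    row=W[v,268:300]; x=np.nanmin(row[:,0]); m=row[:,0]<x+.012
    print(v,'y %.4f [%.4f %.4f] z %.4f x %.4f n%d'%(row[m,1].mean(),row[m,1].min(),row[m,1].max(),row[m,2].mean(),row[m,0].min(),m.sum()))
"
```

```text
180 y -0.0047 [-0.0078 -0.0015] z -0.0301 x 0.0850 n8
188 y -0.0046 [-0.0113 0.0020] z -0.0244 x 0.0778 n16
196 y -0.0046 [-0.0114 0.0021] z -0.0170 x 0.0776 n16
204 y -0.0046 [-0.0115 0.0021] z -0.0097 x 0.0775 n16
212 y -0.0047 [-0.0116 0.0021] z -0.0022 x 0.0772 n16
220 y -0.0042 [-0.0106 0.0022] z 0.0056 x 0.0780 n15
228 y -0.0042 [-0.0108 0.0022] z 0.0133 x 0.0782 n15
236 y -0.0043 [-0.0108 0.0022] z 0.0211 x 0.0772 n15
244 y -0.0017 [-0.0145 0.0110] z 0.0290 x 0.0769 n27
252 y -0.0014 [-0.0154 0.0124] z 0.0432 x 0.0852 n29
260 y -0.0010 [-0.0148 0.0119] z 0.0469 x 0.0777 n25
268 y -0.0044 [-0.0074 -0.0014] z 0.0579 x 0.0852 n7
276 y -0.0044 [-0.0074 -0.0014] z 0.0665 x 0.0852 n7
284 y -0.0044 [-0.0074 -0.0014] z 0.0756 x 0.0854 n7
292 y -0.0044 [-0.0075 -0.0014] z 0.0848 x 0.0851 n7
300 y -0.0039 [-0.0065 -0.0014] z 0.0944 x 0.0854 n6
308 y -0.0040 [-0.0066 -0.0014] z 0.1038 x 0.0857 n6
316 y -0.0040 [-0.0066 -0.0014] z 0.1130 x 0.0851 n6
```

>>> jog_arm([
  [0,[0.02,-0.002,0],0],
  [0,[0.045,-0.004,0],0],
  [0,[0.07,-0.004,0],0],
  [0,[0.095,-0.004,0],0],
  [0,[0.107,-0.004,0],0],
  [0,[0.107,-0.004,0],0],
  [0.3,[0.107,-0.004,0],0],
  [0.6,[0.107,-0.004,0],0],
], force=10)

```text
t: 2.6
eef_pos: [0.4588, 0.1269, 0.0546]
tcp_rot: [[0.001, -0.04, 0.999], [0.001, 0.999, 0.04], [-1.0, 0.001, 0.001]]
wrist_force: [-0.1, 0.2, 0.1]
gripper_width: 0.865
```

>>> jog_arm([
  [0.7,[0,0,0],0],
  [0.8,[0,0,0],0],
  [0.9,[0,0,0],0],
  [1,[0,0,0],0],
  [1,[0,0,0],0],
  [1,[0,0,0],0],
  [1,[0,0,0],0],
  [1,[0,0,0],0],
], force=10)

```text
t: 3.4
eef_pos: [0.4581, 0.1264, 0.0534]
tcp_rot: [[-0.0, -0.04, 0.999], [-0.0, 0.999, 0.04], [-1.0, -0.0, -0.0]]
wrist_force: [0.1, 0.5, -0.3]
gripper_width: 0.189
```

```bash
python3 -c "
from h import *
go([.459,.1285,.053],92.3)"
```

```text
t3.40 tcp [0.4581 0.1264 0.0534] yang 92.30 shift [0.0004 0.002  0.001 ] twist -0.0000 F [ 0.12  0.47 -0.33] w 0.189
```

>>> jog_arm([
  [1,[0,0,0],0],
  [1,[0,0,0],0],
  [1,[0,0,0],0],
  [1,[-0.01,0,0],0],
  [1,[-0.02,0,0],0],
  [1,[-0.035,0,0],0],
  [1,[-0.05,0,0],0],
  [1,[-0.05,0,0],0],
], force=10)

```text
t: 4.2
eef_pos: [0.4593, 0.1267, 0.1057]
tcp_rot: [[0.003, -0.04, 0.999], [0.002, 0.999, 0.04], [-1.0, 0.001, 0.003]]
wrist_force: [-0.9, 0.2, -1.4]
gripper_width: 0.147
```

```bash
python3 -c "
from h import *
from cell import viewer
go([.459,.1285,.053],92.3)
d=viewer.capture('side'); crop(d,180,180,340,300,4.5,'pics/s1.png');np.savez('s1.npz',**d)"
```

```text
t4.20 tcp [0.4593 0.1267 0.1057] yang 92.28 shift [ 0.0527  0.0017 -0.0004] twist -0.0003 F [-0.92  0.19 -1.44] w 0.147
```

View pics/s1.png

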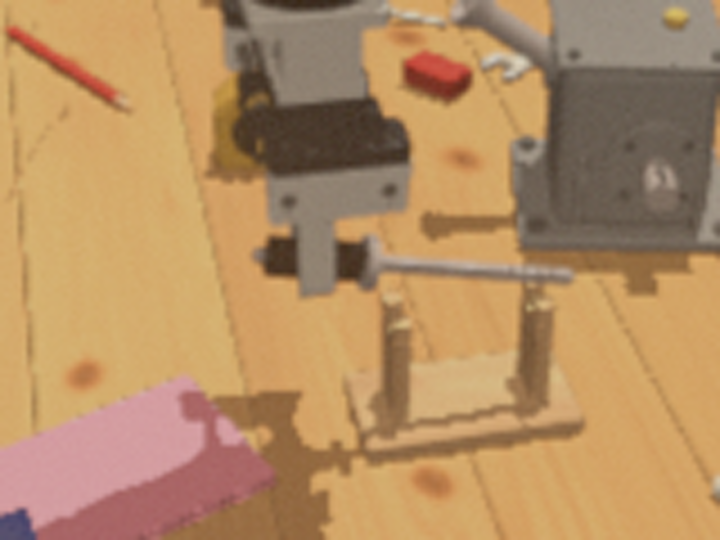

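>>> jog_arm([
  [1,[-0.02,0,0],0.03],
  [1,[-0.05,0,0],0.06],
  [1,[-0.08,0,0],0.1],
  [1,[-0.11,0,0],0.14],
  [1,[-0.13,0,0],0.18],
  [1,[-0.13,0,0],0.225],
  [1,[-0.13,0,0],0.225],
  [1,[-0.13,0,0],0.225],
], force=10)

```text
t: 5.05
eef_pos: [0.4577, 0.1263, 0.2328]
tcp_rot: [[-0.001, 0.182, 0.983], [-0.001, 0.983, -0.182], [-1.0, -0.001, -0.001]]
wrist_force: [0.4, 0.4, -1.4]
gripper_width: 0.146
```

```bash
cat >> h.py <<'E'
def bar(d,st,yang):
    """fit bar axis: points forward of the grasp along rod yaw direction"""
    from numpy.linalg import svd
    W=cloud(d); a=np.deg2rad(yang-90); f=np.array([np.cos(a),np.sin(a),0]); l=np.array([-np.sin(a),np.cos(a),0])
    g=np.array(st["eef_pos"])+[0,0,.019]; P=(W-g); X=P@f; Y=P@l; Z=P[...,2]
    r=np.hypot(X,Z)
    m=(X>0.0)&(abs(Y)<.012)&(r>.048)&(r<.165)&(Z<.06)
    return g,X,Y,Z,r,m
E
python3 -c "
from h import *
from cell import viewer,monitor
go([.455,.3785,.233],79.4)
st=monitor.state(); d=viewer.capture('side'); crop(d,150,90,350,240,4,'pics/s2.png')
g,X,Y,Z,r,m=bar(d,st,79.4)
A=np.rad2deg(np.arctan2(Z[m],X[m])); print(m.sum(),np.percentile(A,[5,25,50,75,95]).round(1),r[m].max(),np.median(Y[m]))
"
```

```text
t5.05 tcp [0.4577 0.1263 0.2328] yang 79.49 shift [-0.0004  0.2475 -0.0487] twist 0.0015 F [ 0.41  0.4  -1.35] w 0.146
182 [-16.9 -15.  -13.5 -12.6 -11.9] 0.1535029146761655 -0.003115080030293653
```

View pics/s2.png

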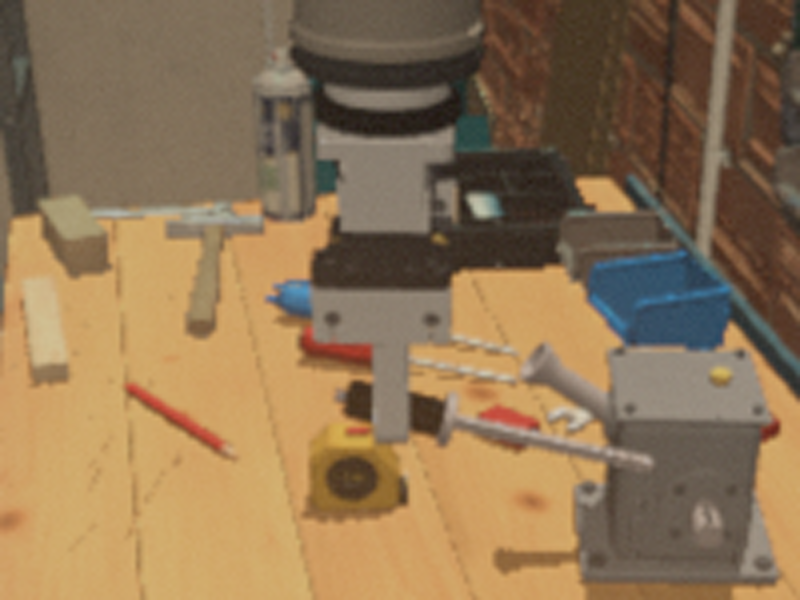

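>>> jog_arm([
  [1,[0,0.035,-0.01],0],
  [1,[0,0.075,-0.02],0],
  [1,[0,0.115,-0.03],0],
  [1,[0,0.155,-0.045],0],
  [1,[0,0.195,-0.06],0],
  [1,[0,0.235,-0.068],0],
  [1,[0,0.248,-0.069],0],
  [1,[0,0.248,-0.069],0],
], force=5)

```text
t: 5.9
eef_pos: [0.4353, 0.3844, 0.2322]
tcp_rot: [[-0.001, 0.181, 0.984], [-0.001, 0.984, -0.181], [-1.0, -0.002, -0.001]]
wrist_force: [-0.3, 0.2, -0.8]
gripper_width: 0.15
```

```bash
cat >> h.py <<'E'
def look(name,box=(200,90,360,210),s=5,yang=79.4):
    from cell import viewer,monitor
    st=monitor.state(); d=viewer.capture('side'); crop(d,*box,s,name)
    g,X,Y,Z,r,m=bar(d,st,yang); m&=(r>.06)
    A=np.rad2deg(np.arctan2(Z[m],X[m]))
    if m.sum(): print(m.sum(),"pitch pct",np.percentile(A,[5,25,50,75,95]).round(1),"rmax",r[m].max(),"Y",np.median(Y[m]))
    return d,st
E
python3 -c "
from h import *
go([.435,.382,.235],79.4)
look('pics/s3.png')
"
```

```text
t5.90 tcp [0.4353 0.3844 0.2322] yang 79.60 shift [-0.0028 -0.0025  0.0002] twist 0.0035 F [-0.26  0.17 -0.84] w 0.150
103 pitch pct [-18.6 -16.6 -15.6 -14.6 -13.9] rmax 0.152703393914067 Y -0.0027873690594438236
```

View pics/s3.png

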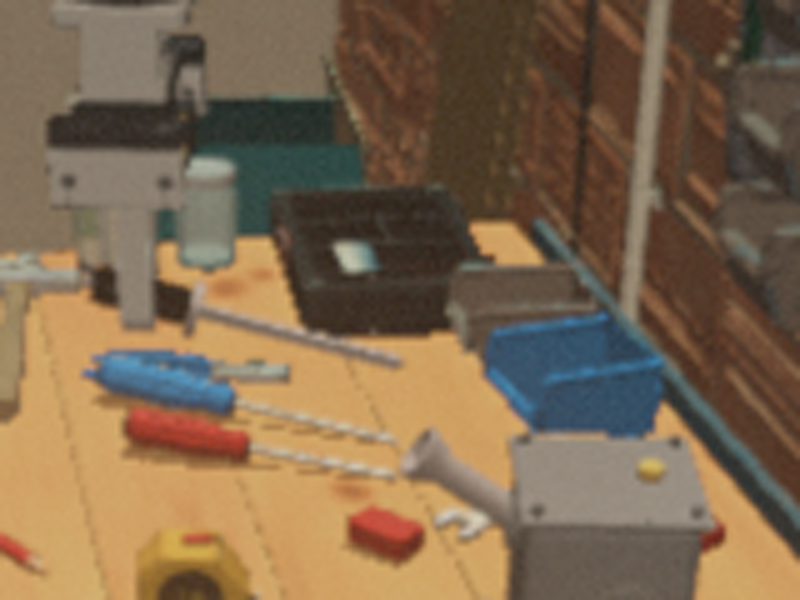

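>>> jog_arm([
  [1,[0,0,0],0],
  [1,[0,0,0],0],
  [1,[0,0,0],0],
  [1,[0,0,0],0],
  [1,[0,0,0],0],
  [1,[0,0,0],0],
  [1,[0,0,0],0],
  [1,[0,0,0],0],
], force=3)

```text
t: 6.75
eef_pos: [0.4359, 0.3829, 0.2335]
tcp_rot: [[-0.0, 0.184, 0.983], [-0.0, 0.983, -0.184], [-1.0, -0.0, -0.0]]
wrist_force: [0.3, -0.4, -1.7]
gripper_width: 0.149
```

```bash
python3 -c "
from h import *
go([.435,.382,.235],79.4)
look('pics/s4.png')
"
```

```text
t6.75 tcp [0.4359 0.3829 0.2335] yang 79.41 shift [-0.0015 -0.0011 -0.0007] twist 0.0002 F [ 0.33 -0.41 -1.74] w 0.149
93 pitch pct [-56.4 -54.3 -53.2 -52.1 -51.7] rmax 0.1573887757834517 Y -0.0034188066522270353
```

>>> jog_arm([
  [1,[-0.005,0,0],0],
  [1,[-0.015,0,0],0],
  [1,[-0.03,0,0],0],
  [1,[-0.04,0,0],0],
  [1,[-0.04,0,0],0],
  [1,[-0.04,0,0],0],
  [1,[-0.04,0,0],0],
  [1,[-0.04,0,0],0],
], force=15)

```text
t: 7.6
eef_pos: [0.4357, 0.3828, 0.2729]
tcp_rot: [[-0.001, 0.184, 0.983], [-0.001, 0.983, -0.184], [-1.0, -0.001, -0.0]]
wrist_force: [0.5, -0.1, -1.3]
gripper_width: 0.152
```

```bash
python3 -c "
from h import *
go([.435,.382,.235],79.4)
look('pics/s5.png')
"
```

```text
t7.60 tcp [0.4357 0.3828 0.2729] yang 79.41 shift [ 0.0379 -0.0008 -0.0005] twist 0.0002 F [ 0.52 -0.08 -1.26] w 0.152
98 pitch pct [-56.2 -54.5 -53.1 -52.2 -51.8] rmax 0.1560470990379089 Y -0.003722777751030507
```

View pics/s5.png

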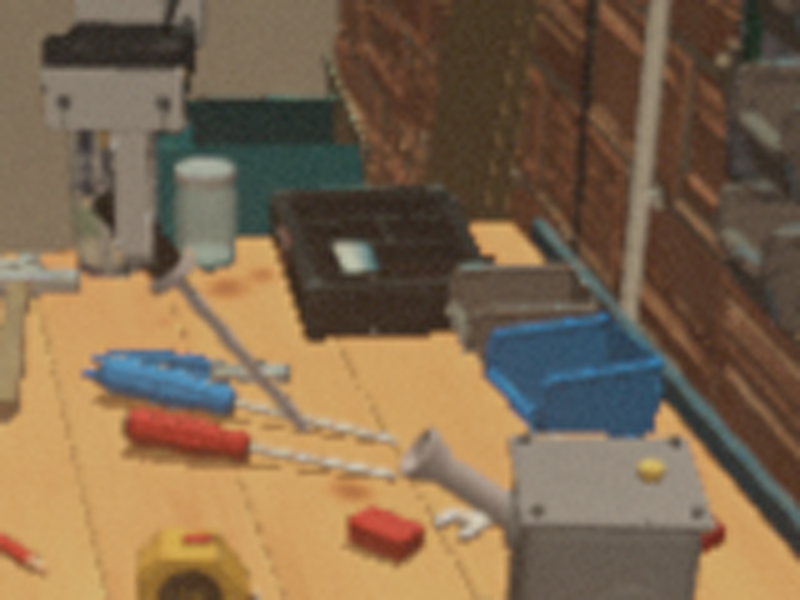

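```bash
cat >> h.py <<'E'
M=np.array([.591,.353,.155]); f=np.array([.983,-.184,0]);f/=np.linalg.norm(f); l=np.array([.184,.983,0]);l/=np.linalg.norm(l)
def rel():
    from cell import monitor
    st=monitor.state(); g=np.array(st["eef_pos"])+[0,0,.019]-M
    X,Y,Z=g@f,g@l,g[2]; c,s=np.cos(np.deg2rad(35)),np.sin(np.deg2rad(35))
    print("t%.2f grasp X %.4f Y %.4f Z %.4f | out %.4f lat %.4f"%(st["t"],X,Y,Z,-X*c+Z*s,X*s+Z*c),"F",np.round(st["wrist_force"],1),"w %.3f"%st["gripper_width"])
    return X,Y,Z
E
python3 -c "
from h import *
X,Y,Z=rel()
for n,(a,b) in dict(A=(-.008-.154*.6225,.006+.154*.7826),B=(-.0795,.109),D=(-.077,.054)).items(): print(n,'shift x %.4f y %.4f z %.4f'%(Z-b,-Y,a-X))"
```

```text
t7.65 grasp X -0.1581 Y 0.0007 Z 0.1370 | out 0.2081 lat 0.0216 F [-0.4 -0.3 -1. ] w 0.147
A shift x 0.0105 y -0.0007 z 0.0542
B shift x 0.0280 y -0.0007 z 0.0786
D shift x 0.0830 y -0.0007 z 0.0811
```

Move to A and look before I insert.

>>> jog_arm([
  [1,[0,0,0.01],0],
  [1,[0,0,0.02],0],
  [1,[0.002,0,0.03],0],
  [1,[0.004,0,0.04],0],
  [1,[0.006,0,0.05],0],
  [1,[0.01,-0.0005,0.054],0],
  [1,[0.01,-0.0005,0.054],0],
  [1,[0.01,-0.0005,0.054],0],
])

```text
t: 8.45
eef_pos: [0.4886, 0.3726, 0.2632]
tcp_rot: [[-0.0, 0.184, 0.983], [-0.0, 0.983, -0.184], [-1.0, -0.0, -0.0]]
wrist_force: [-1.0, 0.8, 0.1]
gripper_width: 0.147
```

```bash
python3 -c "
from h import *
from cell import viewer
rel()
look('pics/s6.png',(220,100,340,200),6)
d=viewer.capture('top');crop(d,180,150,260,230,8,'pics/t6.png')
d=viewer.capture('wrist');cv2.imwrite('pics/w6.png',d['color'][...,::-1])
"
```

```text
t8.45 grasp X -0.1042 Y 0.0004 Z 0.1272 | out 0.1583 lat 0.0445 F [-1.   0.8  0.1] w 0.147
96 pitch pct [-56.4 -54.5 -53.2 -52.3 -50.5] rmax 0.16426766402908693 Y -0.003545173331904819
```

View pics/s6.png

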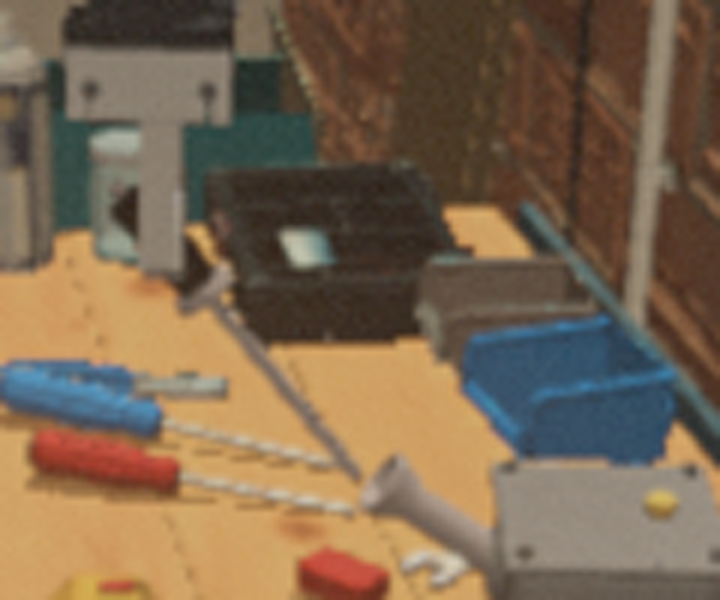

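View pics/t6.png

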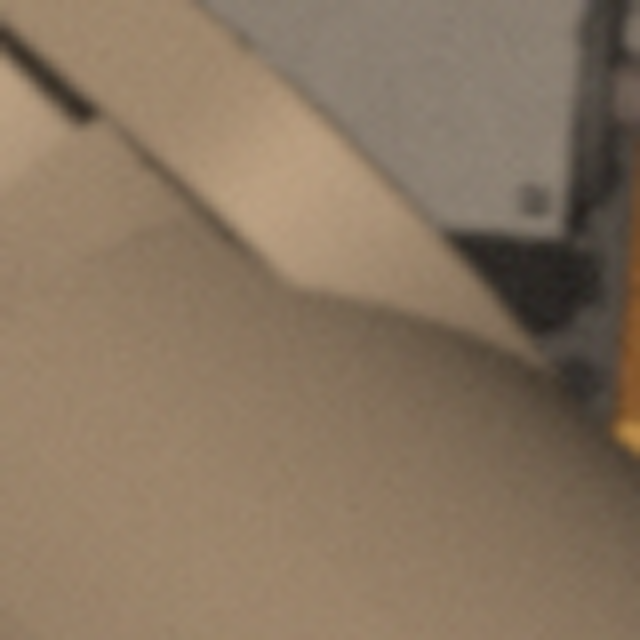

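View pics/w6.png

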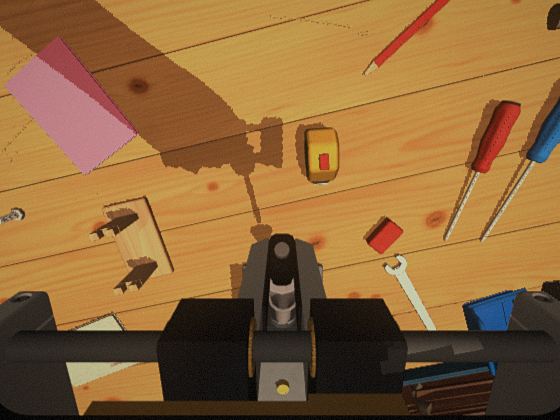

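>>> jog_arm([
  [1,[0.004,0,0.006],0],
  [1,[0.008,0,0.012],0],
  [1,[0.013,0,0.018],0],
  [1,[0.018,0,0.0245],0],
  [1,[0.02,0,0.0245],0],
  [1,[0.024,0,0.0245],0],
  [1,[0.028,0,0.025],0],
  [1,[0.028,0,0.025],0],
])

```text
t: 9.4
eef_pos: [0.5133, 0.3681, 0.235]
tcp_rot: [[0.0, 0.183, 0.983], [-0.0, 0.983, -0.183], [-1.0, -0.0, 0.0]]
wrist_force: [1.2, 1.2, -0.8]
gripper_width: 0.148
```

```bash
python3 -c "
from h import *
rel()
look('pics/s7.png',(220,100,340,200),6)
"
```

```text
t9.40 grasp X -0.0791 Y 0.0005 Z 0.0990 | out 0.1216 lat 0.0357 F [ 1.2  1.2 -0.8] w 0.148
147 pitch pct [-55.4 -51.4 -49.5 -47.1 -44.9] rmax 0.16484302867035944 Y -0.004925531872589161
```

View pics/s7.png

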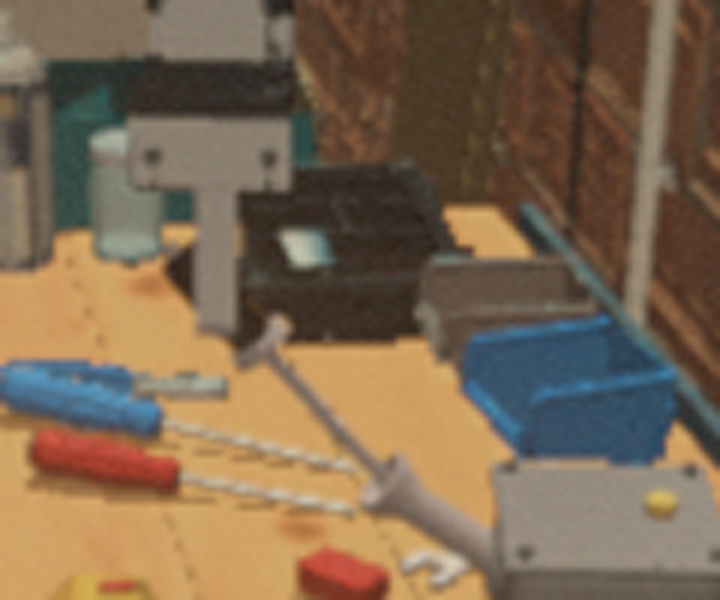

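>>> jog_arm([
  [1,[0.006,0,0],0],
  [1,[0.012,0,0],0],
  [1,[0.018,0,0],0],
  [1,[0.024,0,0],0],
  [1,[0.03,0,0.001],0],
  [1,[0.036,0,0.002],0],
  [1,[0.042,0,0.002],0],
  [1,[0.044,0,0.002],0],
])

```text
t: 10.25
eef_pos: [0.5152, 0.3674, 0.1906]
tcp_rot: [[-0.001, 0.184, 0.983], [-0.001, 0.983, -0.184], [-1.0, -0.001, -0.001]]
wrist_force: [0.9, 1.1, 1.4]
gripper_width: 0.15
```

```bash
python3 -c "
from h import *
rel()
look('pics/s8.png',(220,100,340,200),6)
"
```

```text
t10.25 grasp X -0.0771 Y 0.0002 Z 0.0546 | out 0.0945 lat 0.0005 F [0.9 1.1 1.4] w 0.150
201 pitch pct [-39.9 -36.8 -34.4 -32.  -26.7] rmax 0.16447430567819563 Y -0.005170980690709179
```

View pics/s8.png

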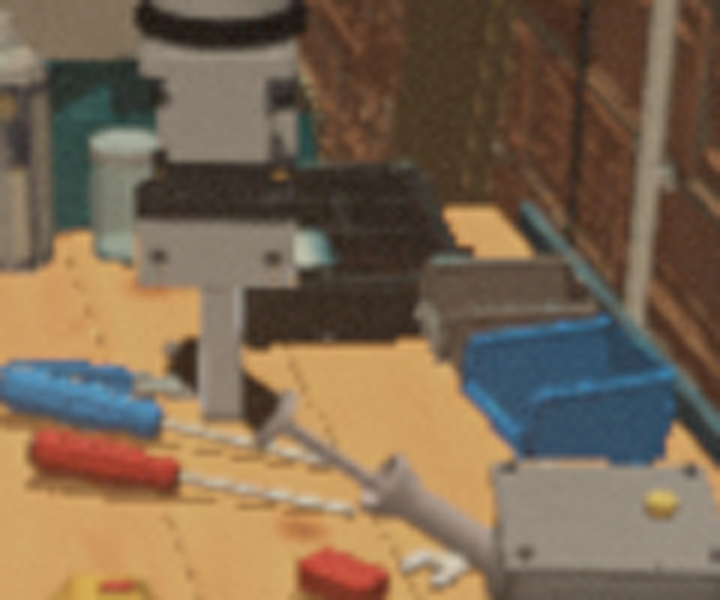

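>>> jog_arm([
  [1,[0.005,0,0.007],0],
  [1,[0.01,0,0.0145],0],
  [1,[0.015,0,0.0215],0],
  [1,[0.02,0,0.0285],0],
  [1,[0.025,0,0.0355],0],
  [1,[0.03,0,0.043],0],
  [1,[0.0335,0,0.048],0],
  [1,[0.0335,0,0.048],0],
], force=20)

```text
t: 11.1
eef_pos: [0.563, 0.3584, 0.1573]
tcp_rot: [[-0.001, 0.184, 0.983], [-0.001, 0.983, -0.184], [-1.0, -0.001, -0.001]]
wrist_force: [0.8, 0.6, -1.7]
gripper_width: 0.149
```

```bash
python3 -c "
from h import *
rel()
look('pics/s9.png',(240,130,340,210),7)
"
```

```text
t11.10 grasp X -0.0285 Y 0.0002 Z 0.0213 | out 0.0356 lat 0.0011 F [ 0.8  0.6 -1.7] w 0.149
205 pitch pct [-46.6 -35.8 -29.9 -17.  -14. ] rmax 0.1649059295384177 Y -0.004621841539842228
```

View pics/s9.png

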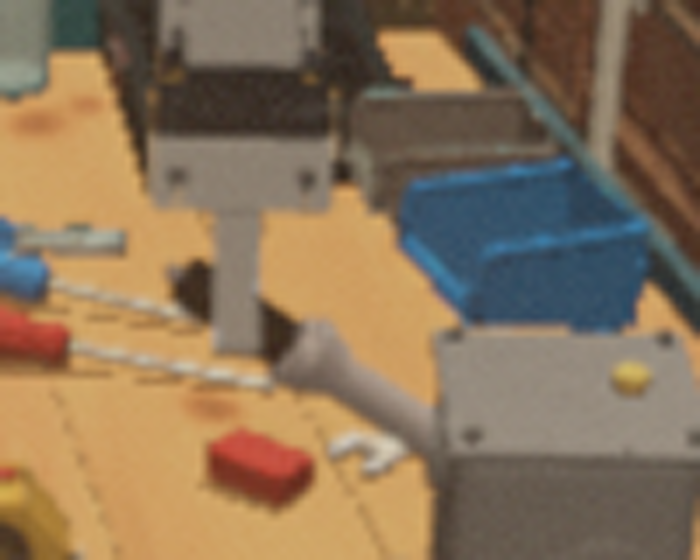

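>>> jog_arm([
  [1,[0.0005,0,0.0008],0],
  [1,[0.001,0,0.0016],0],
  [1,[0.0017,0,0.0025],0],
  [1,[0.0023,0,0.0033],0],
  [1,[0.003,0,0.004],0],
  [1,[0.003,0,0.004],0],
  [1,[0.003,0,0.004],0],
  [1,[0.003,0,0.004],0],
])

```text
t: 11.95
eef_pos: [0.565, 0.3583, 0.1561]
tcp_rot: [[-0.002, 0.183, 0.983], [0.0, 0.983, -0.183], [-1.0, -0.0, -0.002]]
wrist_force: [-14.4, -3.7, 19.4]
gripper_width: 0.152
```

```bash
python3 -c "
from h import *
rel()"
```

```text
t11.95 grasp X -0.0265 Y 0.0004 Z 0.0201 | out 0.0333 lat 0.0013 F [-14.4  -3.7  19.4] w 0.152
```

>>> jog_arm([
  [1,[-0.005,0,-0.0072],0],
  [1,[-0.011,0,-0.0157],0],
  [1,[-0.018,0,-0.0257],0],
  [1,[-0.025,0,-0.0357],0],
  [1,[-0.031,0,-0.0443],0],
  [1,[-0.036,0,-0.0515],0],
  [1,[-0.036,0,-0.0515],0],
  [1,[-0.036,0,-0.0515],0],
])

```text
t: 12.75
eef_pos: [0.5159, 0.3675, 0.1911]
tcp_rot: [[0.0, 0.184, 0.983], [0.0, 0.983, -0.184], [-1.0, 0.0, 0.0]]
wrist_force: [0.2, -0.3, -1.3]
gripper_width: 0.149
```

```bash
python3 -c "
from h import *
rel()
look('pics/s10.png',(240,130,340,210),7)
"
```

```text
t12.75 grasp X -0.0765 Y 0.0005 Z 0.0551 | out 0.0942 lat 0.0013 F [ 0.2 -0.3 -1.3] w 0.149
202 pitch pct [-40.4 -37.2 -34.6 -32.1 -26.8] rmax 0.16493595837394084 Y -0.00575538105906224
```

View pics/s10.png

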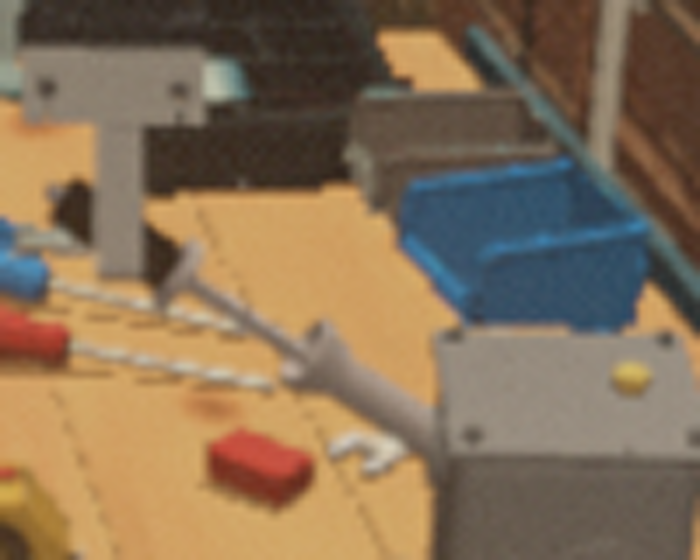

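The collar is about 60 mm off the mouth and the tip is still inside. Pushing home again.

>>> jog_arm([
  [1,[0.006,0,0.0086],0],
  [1,[0.013,0,0.0186],0],
  [1,[0.02,0,0.0286],0],
  [1,[0.027,0,0.0386],0],
  [1,[0.032,0,0.0457],0],
  [1,[0.0355,0,0.0505],0],
  [1,[0.0365,0,0.052],0],
  [1,[0.0365,0,0.052],0],
])

```text
t: 13.6
eef_pos: [0.5663, 0.3578, 0.1548]
tcp_rot: [[-0.002, 0.184, 0.983], [-0.0, 0.983, -0.184], [-1.0, -0.001, -0.002]]
wrist_force: [-10.2, -3.4, 11.1]
gripper_width: 0.147
```

>>> jog_arm([
  [1,[0,0,0],0],
  [1,[0,0,0],0],
  [1,[0,0,0],0],
  [1,[0,0,0],0],
  [1,[0,0,0],0],
  [1,[0,0,0],0],
  [1,[0,0,0],0],
  [1,[0,0,0],0],
])

```text
t: 14.4
eef_pos: [0.5663, 0.3578, 0.1548]
tcp_rot: [[-0.002, 0.184, 0.983], [-0.0, 0.983, -0.184], [-1.0, -0.001, -0.002]]
wrist_force: [-7.4, -3.1, 9.8]
gripper_width: 0.146
```

```bash
python3 -c "
from h import *
rel()
look('pics/s11.png',(240,130,340,210),7)
"
```

```text
t14.40 grasp X -0.0252 Y 0.0002 Z 0.0188 | out 0.0314 lat 0.0010 F [-7.4 -3.1  9.8] w 0.146
203 pitch pct [-47.1 -35.4 -29.2 -16.3 -12.4] rmax 0.1648082922478155 Y -0.004619926691641758
```

View pics/s11.png

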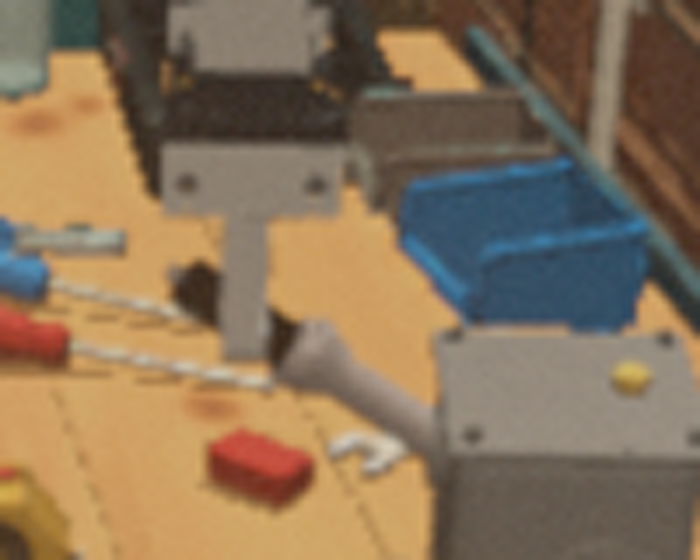

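>>> jog_arm([
  [1,[-0.007,0,-0.01],0],
  [1,[-0.017,0,-0.0243],0],
  [1,[-0.029,0,-0.0414],0],
  [1,[-0.041,0,-0.0585],0],
  [1,[-0.053,0,-0.0757],0],
  [1,[-0.065,0,-0.0928],0],
  [1,[-0.077,0,-0.11],0],
  [1,[-0.088,0,-0.1257],0],
], force=30)

```text
t: 15.25
eef_pos: [0.4418, 0.3814, 0.2437]
tcp_rot: [[0.0, 0.183, 0.983], [0.001, 0.983, -0.183], [-1.0, 0.001, -0.0]]
wrist_force: [-0.5, 0.4, -1.8]
gripper_width: 0.146
```

>>> jog_arm([
  [1,[-0.008,0,-0.005],0],
  [1,[-0.015,0,-0.01],0],
  [1,[-0.015,0,-0.01],0],
  [1,[-0.015,0,-0.01],0],
  [1,[-0.015,0,-0.01],0],
  [1,[-0.015,0,-0.01],0],
  [1,[-0.015,0,-0.01],0],
  [1,[-0.015,0,-0.01],0],
])

```text
t: 16.05
eef_pos: [0.4338, 0.3827, 0.2572]
tcp_rot: [[-0.0, 0.184, 0.983], [-0.0, 0.983, -0.184], [-1.0, -0.0, -0.0]]
wrist_force: [0.0, 1.0, -0.7]
gripper_width: 0.145
```

```bash
python3 -c "
from h import *
rel()
d,st=look('pics/s12.png',(220,100,340,200),6)
go(st['eef_pos'])
"
```

```text
t16.05 grasp X -0.1600 Y 0.0003 Z 0.1212 | out 0.2006 lat 0.0075 F [ 0.   1.  -0.7] w 0.145
96 pitch pct [-39.5 -37.2 -35.9 -35.1 -34.6] rmax 0.1507547347747076 Y -0.0035488829294840008
t16.10 tcp [0.4337 0.3828 0.2573] yang 79.40 shift [ 0.0001 -0.0001  0.0001] twist 0.0000 F [-0.69  0.19 -0.66] w 0.147
```

View pics/s12.png

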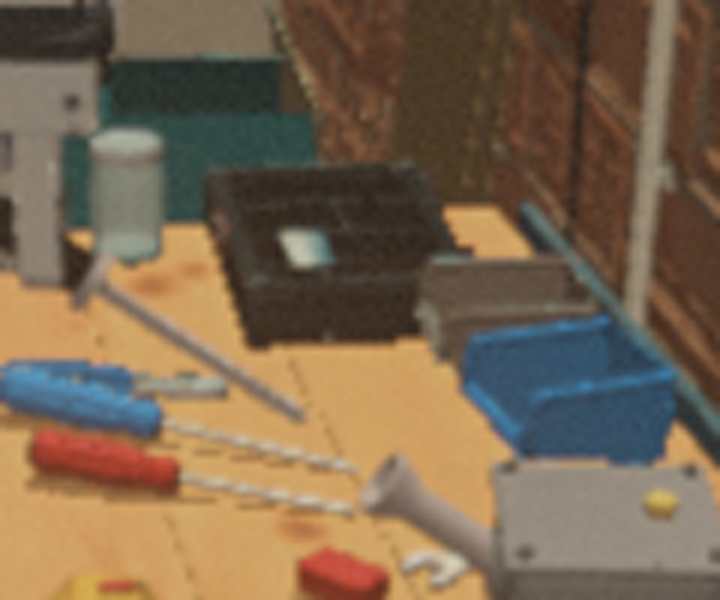

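>>> jog_arm([
  [1,[0,-0.015,0.005],0],
  [1,[0,-0.03,0.02],0],
  [1,[0,-0.035,0.045],0],
  [1,[0,-0.035,0.07],0],
  [1,[0,-0.035,0.095],0],
  [1,[0.01,-0.035,0.108],0],
  [1,[0.025,-0.035,0.108],0],
  [1,[0.03,-0.035,0.108],0],
])

```text
t: 16.9
eef_pos: [0.5318, 0.328, 0.2248]
tcp_rot: [[-0.003, 0.184, 0.983], [-0.002, 0.983, -0.184], [-1.0, -0.002, -0.002]]
wrist_force: [-0.6, -0.4, -1.5]
gripper_width: 0.151
```

```bash
python3 -c "
from h import *
rel()
d,st=look('pics/s13.png',(220,100,340,200),6)
"
```

```text
t16.90 grasp X -0.0536 Y -0.0355 Z 0.0888 | out 0.0948 lat 0.0421 F [-0.6 -0.4 -1.5] w 0.151
118 pitch pct [-42.1 -38.7 -36.6 -35.2 -34.5] rmax 0.164096710562808 Y -0.003537907060322072
```

View pics/s13.png

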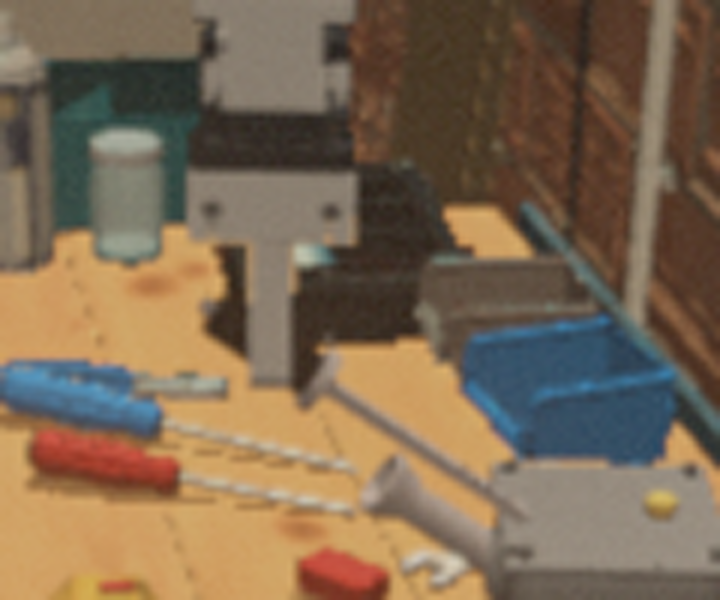

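>>> jog_arm([
  [1,[0.01,0,0.002],0],
  [1,[0.022,0,0.002],0],
  [1,[0.035,0,0.002],0],
  [1,[0.048,0,0.002],0],
  [1,[0.061,0,0.002],0],
  [1,[0.074,0,0.002],0],
  [1,[0.085,0,0.002],0],
  [1,[0.09,0,0.002],0],
], force=12)

```text
t: 17.75
eef_pos: [0.535, 0.3279, 0.136]
tcp_rot: [[-0.001, 0.184, 0.983], [-0.001, 0.983, -0.184], [-1.0, -0.001, -0.001]]
wrist_force: [0.4, 0.9, 0.5]
gripper_width: 0.152
```

```bash
python3 -c "
from h import *
rel()
d,st=look('pics/s14.png',(240,120,360,220),6)
"
```

```text
t17.75 grasp X -0.0504 Y -0.0350 Z 0.0000 | out 0.0413 lat -0.0289 F [0.4 0.9 0.5] w 0.152
278 pitch pct [-86.4 -71.9  -8.7  -5.9  -3.8] rmax 0.1645469669289641 Y -0.0040382134539054555
```

View pics/s14.png

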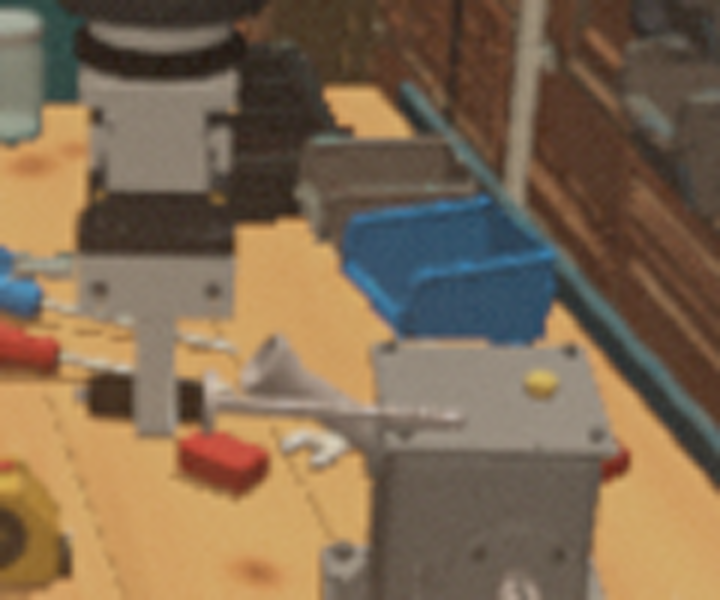

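>>> jog_arm([
  [1,[0.003,0,0],0],
  [1,[0.006,0,0],0],
  [1,[0.009,0,0],0],
  [1,[0.012,0,0],0],
  [1,[0.0125,0,0],0],
  [1,[0.0125,0,0],0],
  [1,[0.0125,0,0],0],
  [1,[0.0125,0,0],0],
])

```text
t: 18.6
eef_pos: [0.5354, 0.3282, 0.1251]
tcp_rot: [[0.0, 0.184, 0.983], [0.0, 0.983, -0.184], [-1.0, 0.0, 0.0]]
wrist_force: [-0.0, -0.6, -0.2]
gripper_width: 0.149
```

>>> jog_arm([
  [1,[0,0,0],0],
  [1,[0,0,0],0],
  [1,[0,0,0],0],
  [1,[0,0,0],0],
  [1,[-0.005,0,0],0],
  [1,[-0.015,0,-0.005],0],
  [1,[-0.03,0,-0.02],0],
  [1,[-0.04,0,-0.04],0],
], force=50)

```text
t: 19.4
eef_pos: [0.4962, 0.3355, 0.1665]
tcp_rot: [[0.001, 0.185, 0.983], [0.0, 0.983, -0.185], [-1.0, 0.001, 0.001]]
wrist_force: [0.5, -0.2, 0.3]
gripper_width: 0.143
```

```bash
python3 -c "
from h import *
rel()
d,st=look('pics/s15.png',(220,100,340,200),6)
g,X,Y,Z,r,m=bar(d,st,79.4); m&=(r>.06)&(Z>-.03); print(np.polyfit(X[m],Z[m],1),X[m].max(),Z[m].mean())
go([.58,-.02,.09],90)
"
```

```text
t19.40 grasp X -0.0900 Y -0.0346 Z 0.0305 | out 0.0912 lat -0.0267 F [ 0.5 -0.2  0.3] w 0.143
139 pitch pct [-17.1  -2.9  -0.6   0.7   1.5] rmax 0.1646865651782661 Y -0.002968362841364302
[ 0.0187255 -0.0030126] 0.14571732404730542 -0.0010881955415723078
t19.45 tcp [0.4933 0.3372 0.1677] yang 79.48 shift [ 0.077  -0.3355  0.1505] twist -0.1837 F [-0.62  2.81  0.8 ] w 0.145
```

View pics/s15.png

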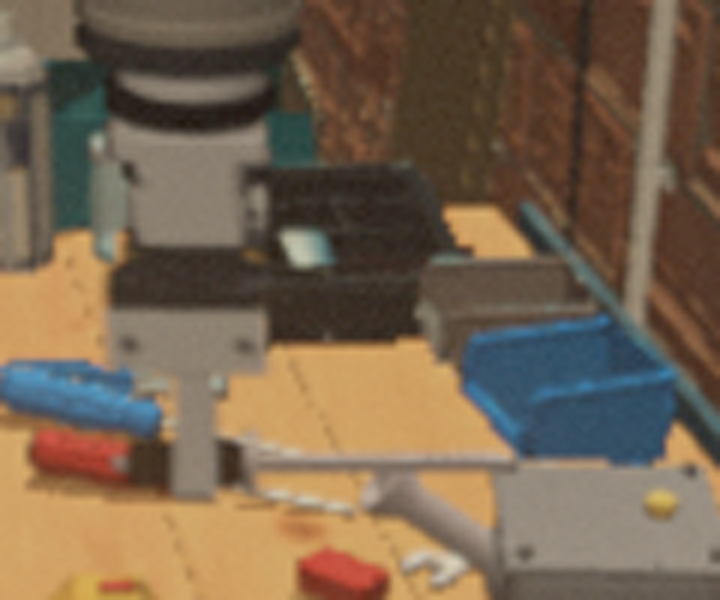

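>>> jog_arm([
  [1,[-0.01,0,-0.01],0],
  [1,[-0.02,-0.02,-0.015],0],
  [1,[-0.02,-0.05,-0.015],0],
  [1,[-0.02,-0.09,0],-0.03],
  [1,[-0.02,-0.13,0.02],-0.06],
  [1,[-0.02,-0.17,0.04],-0.09],
  [1,[-0.02,-0.21,0.06],-0.12],
  [1,[-0.02,-0.25,0.09],-0.15],
])

```text
t: 20.25
eef_pos: [0.5381, 0.0719, 0.1859]
tcp_rot: [[0.0, 0.033, 0.999], [0.001, 0.999, -0.033], [-1.0, 0.001, 0.0]]
wrist_force: [0.5, 1.0, -0.8]
gripper_width: 0.153
```

```bash
python3 -c "
from h import *
go([.585,-.017,.09],90)
"
```

```text
t20.25 tcp [0.5381 0.0719 0.1859] yang 88.11 shift [ 0.0958 -0.0874  0.0497] twist -0.0330 F [ 0.52  1.   -0.81] w 0.153
```

>>> jog_arm([
  [1,[0.005,-0.03,0.015],-0.01],
  [1,[0.01,-0.055,0.03],-0.02],
  [1,[0.025,-0.075,0.042],-0.033],
  [1,[0.045,-0.085,0.049],-0.033],
  [1,[0.065,-0.087,0.05],-0.033],
  [1,[0.085,-0.087,0.05],-0.033],
  [1,[0.095,-0.087,0.05],-0.033],
  [1,[0.095,-0.087,0.05],-0.033],
])

```text
t: 21.05
eef_pos: [0.5848, -0.0153, 0.0893]
tcp_rot: [[-0.002, 0.002, 1.0], [-0.0, 1.0, -0.002], [-1.0, -0.0, -0.002]]
wrist_force: [0.2, -0.1, -1.0]
gripper_width: 0.141
```

>>> jog_arm([
  [1,[0,0,0],0],
  [1,[0,0,0],0],
  [1,[0,0,0],0],
  [1,[0,0,0],0],
  [1,[0,0,0],0],
  [1,[0,0,0],0],
  [1,[0,0,0],0],
  [1,[0,0,0],0],
])

```text
t: 21.85
eef_pos: [0.5855, -0.0154, 0.09]
tcp_rot: [[-0.0, 0.002, 1.0], [-0.0, 1.0, -0.002], [-1.0, -0.0, -0.0]]
wrist_force: [0.7, -0.1, -0.6]
gripper_width: 0.147
```

```bash
python3 -c "
from h import *
from cell import viewer,monitor
go([.585,-.017,.09],90)
d,st=look('pics/s16.png',(200,150,460,350),3,90)
g,X,Y,Z,r,m=bar(d,st,90); m&=(r>.06)&(Z>-.03); print(np.polyfit(X[m],Z[m],1),X[m].max(),Z[m].mean(),m.sum())
d=viewer.capture('top');crop(d,280,90,440,330,2.5,'pics/t16.png');np.savez('t16.npz',**d)
W=cloud(d); t0=dict(np.load('top0.npz'));W0=cloud(t0)
m=(W[...,0]>.6)&(W[...,0]<.8)&(abs(W[...,1]+.017)<.03)&(W[...,2]>.08)&(W[...,2]<.14); q=W[m];print('top bar',len(q),q[:,0].max(),q[q[:,0]>.72].mean(0),np.polyfit(q[:,0],q[:,2],1))
for n,(u,v) in dict(tape=(200,270),bolt=(396,247),red1=(164,216),note=(370,146)).items():
    print(n,W0[v,u].round(4),W[v,u].round(4))
print(monitor.state()['qvel'].round(4))
"
```

```text
t21.85 tcp [ 0.5855 -0.0154  0.09  ] yang 89.89 shift [-0.     -0.0016 -0.0004] twist -0.0019 F [ 0.73 -0.05 -0.61] w 0.147
580 pitch pct [-84.9 -67.2 -49.7  -2.1   1.4] rmax 0.16487335828346722 Y -0.002089563623196105
[ 0.02332062 -0.00213823] 0.14808924193120543 0.00027080401145585057 163
top bar 126 0.7332355191143527 [ 0.72616411 -0.01632727  0.11188748] [0.02136632 0.09655821]
tape [0.4596 0.4239 0.0679] [0.4596 0.424  0.0674]
bolt [ 0.4695 -0.0366  0.0278] [ 0.4699 -0.0372  0.0256]
red1 [0.6055 0.5079 0.0231] [0.6067 0.5089 0.0182]
note [ 0.7347 -0.0172  0.0092] [ 0.735  -0.0174  0.0081]
[-0.0019 -0.0016 -0.0005  0.0015 -0.0002  0.     -0.0001]
```

View pics/s16.png

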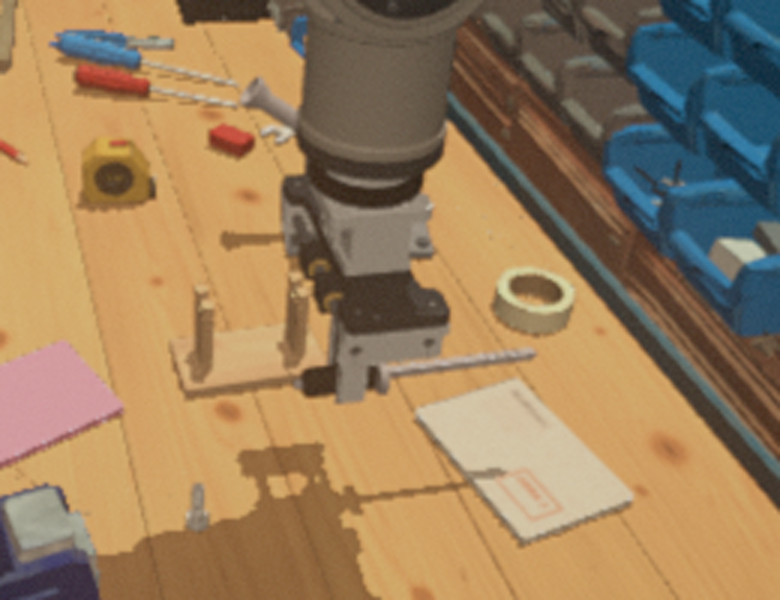

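View pics/t16.png

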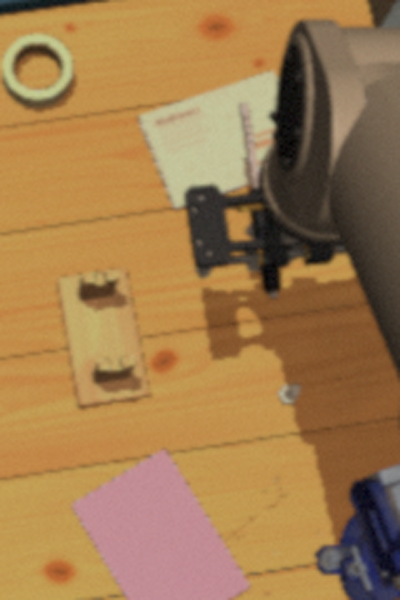

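```bash
python3 -c "
from cell import robot
print(robot.close_job())"
```

```text
the job is handed in; nothing more can be done
None
```

The job is handed in: the rod went home in the guide tube, half way out, home again, and fully out. The arm now holds it level over the grey notebook, about 22 s into the 51 s allowed. No verdict was reported.

**How it went:** The tool could only point down, so the rod had to pivot in the fingers. I let it droop under a light grip and the tube then lined it up as it went in. To level it afterwards, I lowered its tip onto the reducer's flat top and clamped it at 50 N.

**Steps, judged from wrist force, arm position and the side pictures:**
- **First time home:** the collar met the mouth with about 24 N of resistance along the tube.
- **Half out:** the collar was about 60 mm off the mouth with the tip still inside.
- **Second time home:** there was about 12–15 N of resistance. The handle had slipped about 2 mm in the fingers.
- **Withdrawn:** the side view showed the tip well clear of the mouth.

**Last checks:**
- **Tip:** at about (0.733, -0.016), roughly 5 mm from the notebook's middle at (0.738, -0.017), and about 0.11 m up.
- **Level and face:** the rod is level within about 0.02 rad, with the marked lines up. It touches nothing but the fingers, and the arm is at rest.
- **Other things:** depth readings on the tape measure, bolt, red block and notebook agree with the start to within about 2 mm across the worktop. The red block's height reading differed by 5 mm, which I took as sensor noise since its position did not change.

No final check failed. The first 3 N droop went to about 52° instead of 35°, and the tube corrected that on the way in.

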